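# Load a stone pendant into the drilling jig

### The arm

A 6-joint arm with a two-finger parallel gripper is mounted at the origin on the work surface. World frame = base frame: x ahead of the robot, y to its left, z up, the work surface at z = 0. Lengths are in m, angles in rad, forces in N, time in s.
With the tool pointing down it reaches from about 0.375 to 0.9 m from the base axis. Payload 3.1 kg.
Tool frame: the origin (TCP) lies on the centre line of the jaws, within the pads' length; the fingertips stand robot.finger_overhang ahead of it and the grasp point (between the pads) lies 2 mm behind it (robot.finger_overhang is the distance from the TCP to the fingertips, in m); z points along the fingers, y is the direction in which the jaws open and shut (so a half turn about z gives the same grasp; the last joint's range is limited). The gripper opens to 87 mm and grips with 3 to 60 N. Pads are 19 mm wide; open, the fingers measure 117 mm over their backs; the gripper's body (75 mm by 190 mm) begins 51 mm behind the grasp point.
Start: joints at [-1.52, 0.527, 1.433, -0, 1.181, -0.178], TCP at [0.142, -0.609, 0.24] pointing down, gripper open.
Joint ranges: [-3.08, 3.08], [-0.75, 2.2], [0.22, 2.44], [-1.43, 4.57], [0, 2.65], [-2.85, 2.85]. Speed limits (rad/s): [2.79, 2.79, 3.14, 3.14, 3.14, 3.14].

### API

Orientations are given as a unit quaternion [x, y, z, w].
In Python, from rig import robot gives the robot as it stands. The module is installed in compiled form; this text tells all that it offers.
- The arm moves only by the tool step_arm, never from a script. Its arguments are lists of equal length, an entry for each row: "slide": the shift along the tool's x, y, z in mm, a list of three; "twist": the turn about the tool's z in degrees. A call has 1 to 20 rows; each row shifts and turns the commanded pose from where the row before left it, along the tool's axes as they then stand; what a row does not reach is not made up. A row lasts 1/12 s, in which the tool goes at most 41.7 mm and 7.16 degrees, less where a joint would pass 70% of its speed; a pose out of reach is approached as far as the arm can. A call is refused whole if a number of a shift passes 41.7 or a number of a turn 7.16, either way. A call with a gripper value outside its range is refused whole. "jaw" is the finger opening in mm, from 0 to 87, set as the call begins (left out, the last holds). The fingers move at their own pace and stop on an object; "force" is the grip in N (left out, the last holds). Time passes only in rows, so rows that do not move let the fingers close. It gives the time, the measured TCP pose, the force and the opening at its end, in the units of the state.
- robot.get_obs(): the state, without advancing time (a new reading comes with each control period).
- robot.camera(name): name is "scene" or "top"; returns a dict with "color" (480x640x3 uint8, blue, green, red), "depth" (480x640 float32, m along the optical axis (not along the pixel's ray), 0 where there is no reading), "camera_matrix" (3x3 intrinsics, pixels), "origin" and "orientation" of the camera in the world. Camera axes: x right, y down, z forward; pixel columns grow to the right and rows downward; lengths in m; the calibration is good to about 2 mm. A picture is of the moment at which its call begins.
- robot.hand_in(): hands the job in, once; it reports no verdict.
The state is a dict: "time": time; "q": joint angles; "joint_velocities": joint speeds; "joint_torque": joint torques, N m; "position": TCP position; "tool_rot": TCP orientation; "ft_force": force on the tool from outside, world axes, zero at the start; "moment": the same for the moment, N m; "grip_width": finger opening in m.
Only numpy, scipy, OpenCV 4.12 (cv2) and the standard library are available. Lean on these libraries where they do the work, as an engineer would, in place of code of your own. Each camera call takes 0.05 s, during which the arm holds its last target.

### The job

Slide the green stone disc along the jig's loading apron, over the raised lip and under the drill-guide bridge so that it drops flat into the nest; then press it firmly but gently home until it bears on the stop screw hidden under the bridge. Finally swing the red clamp arm fully round so that its rubber pad holds the stone down, and let go, leaving everything else on the desk where it is.

Things in the scene. Friction and masses are not known exactly. Their poses are not given: they have to be found in the camera images.
- stone: green polished stone disc, 42 mm across, 6 mm thick, about 24 g, flat on the loading apron; origin at the centre of its underside, z up through its thickness (yaw means nothing). It chips if anything presses on it with more than about 20 N; the firm push against the stop should be about 8 N (never under 5 N, held half a second).
- jig: aluminium drilling jig screwed to the desk; origin on the desk, x the loading direction, z up. In mm in this frame: block x -105 to 65, y -75 to 47, its flat top 22 high is both loading apron and nest floor. Apron: x -105 to -33, open at its rear (-x) end, with 3 mm high fences at y +-41 to 45.
- lip (a point): mid-point of the raised steel lip's inner top edge: jig x -24, y 0, 24.5 above the desk; axes as the jig. Lip spans y +-23.5: a ramp rises 2.5 mm from x -33 to -26 (jig frame), flat top to x -24, then an upright inner face, the nest's front wall. The stone is in the nest when wholly beyond this edge and flat on the floor.
- nest (a point): nest floor at jig x 0, y 0, 22 mm above the desk; axes as the jig. Side cheeks stand at y +-23.5 and outwards, x -24 to 32, 3 mm high; before them slanting lead-ins, 3 mm high, flare out to about y +-43 at x -42, so the stone and what pushes it should be near y 0 at the lip.
- bridge (a point): centre of the underside of the dark drill-guide bridge: jig x 19, y 0, 9 mm above the nest floor. It spans x 8 to 30, y +-34.5, is 8 mm thick with a brass guide 5 mm taller on top at x 14. It covers the far rim of the seated stone, so the stone cannot be set in from above.
- stop: brass stop block on the jig behind the bridge; origin under its centre, at nest-floor level, jig x 54, y 0; 16 x 24 x 12 mm. From it a 6 mm steel stop screw reaches towards -x under the bridge, its axis 3.4 mm above the floor. Its tip, locked anywhere between jig x 19 and 30, is not measured and hidden by the bridge: the stone is home when its rim is felt to meet the tip.
- clamp_post: upright pivot of the red swing clamp, at jig x -6, y -60; origin on the pivot axis at apron level; it carries the red arm. It can rise up to 3 mm on a light spring, so that the domed pad rides up on the stone and then bears on it with about 2.5 N.
- clamp (a joint): angle of the clamp arm about the upright pivot (rad): starts 0 to 0.35, swung out beside the apron; grows as the arm turns clockwise seen from above; fully round at 1.90 (arm along the jig's +y, pad on the stone beside the bridge), end stop at 1.95. Light friction, stays where left. From about 1.4 on the pad climbs 1 mm onto the stone and turning takes a few N more.
- clamp_knob (a point): middle of the upright black knob on the clamp arm, 18 mm across, 26 mm tall, its centre 65 mm above the desk, 56 mm from the pivot axis, directly above the pad; the red arm's top is 22 mm below this point.
- ring_stone: amber stone ring, 38 mm across, 6 mm thick, lying on the desk at the jig's left (bystander); origin at the centre of its underside
- pliers: orange-handled pliers, 115 mm long, lying at the jig's left (bystander); origin below the rivet
- tape: roll of yellow tape, 90 mm across, 24 mm tall (bystander)
- jar: clear jar with a brass lid, 60 mm across, 75 mm tall (bystander)
- glue: red glue bottle, 44 mm across, 120 mm tall (bystander)
- dish: white dish, 90 mm across, 30 mm tall (bystander)
- pencil_cup: white cup with pencils, 80 mm across, 175 mm tall (bystander)

How it is judged:
By the outcome, as a careful person would: the job done as asked, in the order asked, and still so for the second after the job is handed in, with the robot touching nothing.
It also fails if it takes over 61 s, if anything falls off the work surface, if the arm or the gripper's body presses on something with over 40 N, if the wrist force passes 120 N, or if a joint passes its speed limit or range.

## Working session

There is one attempt and no reset: what is moved stays moved. The work goes in short steps, Python scripts to look and compute and a tool call to move; the robot and the scene stay as the last step left them, time stands still between calls to the robot, and variables do not carry over. Pictures are saved under pics/ and viewed, and the job is handed in when it is done.

Besides the shell and the picture viewer there is one more tool, called after "Call:" by a JSON object that holds its "fn" and its "kwargs". step_arm: Moves the arm, as the interface text tells. Its arguments: {"type":"object","properties":{"slide":{"type":"array","items":{"type":"array","items":{"type":"number"}}},"twist":{"type":"array","items":{"type":"number"}},"jaw":{"type":"number"},"force":{"type":"number"}},"required":["slide","twist"]}

```bash
mkdir -p pics; cat > h.py <<'E'
import numpy as np, cv2
from rig import robot
from scipy.spatial.transform import Rotation as R
def snap(n,tag):
    c=robot.camera(n); cv2.imwrite(f'pics/{tag}.png',c['color']); np.savez(f'pics/{tag}.npz',**{k:np.array(v) for k,v in c.items()}); return c
def ray(c,u,v,z):
    K=np.array(c['camera_matrix']);d=np.linalg.inv(K)@np.array([u,v,1.]);o=np.array(c['origin']);q=np.array(c['orientation'])
    M=R.from_quat(q).as_matrix() if q.shape==(4,) else q
    d=M@d; return o+d*(z-o[2])/d[2]
def proj(c,p):
    q=np.array(c['orientation']);M=R.from_quat(q).as_matrix() if q.shape==(4,) else q
    x=np.array(c['camera_matrix'])@(M.T@(np.array(p)-np.array(c['origin'])));return x[:2]/x[2]
E
python3 - <<'E'
from h import *
for n in('scene','top'):
    c=snap(n,n+'0');print(n,c['origin'],c['orientation'],c['camera_matrix'])
print(robot.get_obs(),robot.finger_overhang)
E
```

```text
scene [ 1.28453948 -0.09302344  0.80257495] [ 0.69935126  0.60578787 -0.25127571 -0.28423473] [[447.97579644   0.         308.31744655]
 [  0.         447.97579644 239.27880474]
 [  0.           0.           1.        ]]
top [ 0.4828144  -0.01221688  1.00747074] [-0.70533957  0.70859375 -0.0067554   0.01858382] [[465.96309907   0.         320.70648807]
 [  0.         465.96309907 245.39500589]
 [  0.           0.           1.        ]]
{'time': 0.1, 'q': array([-1.52050230e+00,  5.28333799e-01,  1.43376721e+00,  1.92010468e-05,
        1.18137647e+00, -1.78513338e-01]), 'joint_velocities': array([ 0.00075112, -0.00101352, -0.00292952, -0.00026336, -0.00013974,
        0.00126867]), 'joint_torque': array([-1.48937743e-04, -4.40984166e+01, -1.77150893e+01,  6.34233607e-02,
        5.33884973e-02, -5.77131959e-05]), 'position': array([ 0.14175436, -0.60808182,  0.23869587]), 'tool_rot': array([ 9.93463009e-01,  1.14150610e-01,  6.92364480e-05, -9.39908262e-04]), 'ft_force': array([-0.85204077,  0.67333516, -0.10168431]), 'moment': array([ 0.01282401, -0.09497205,  0.00025403]), 'grip_width': 0.08711132721926822} 0.017
```

View pics/scene0.png

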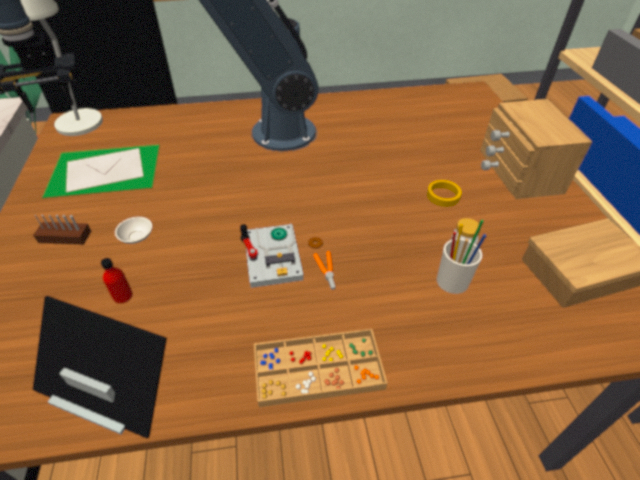

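View pics/top0.png

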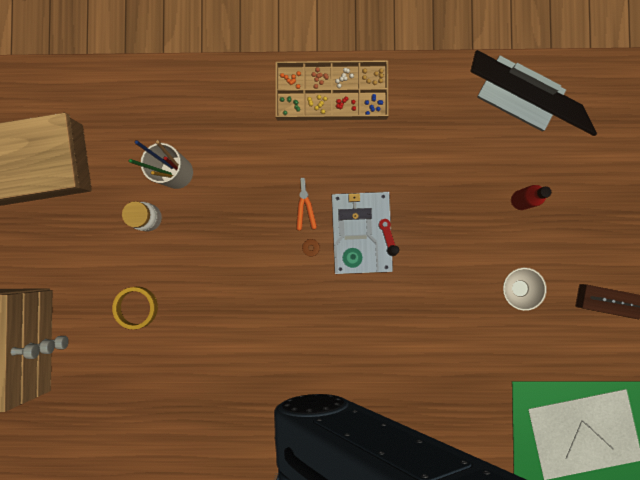

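The jig is unobscured in the top view at about (362,233). The stone is at (352,258), the clamp knob at (393,250), and the loading direction points up in the image (+x world). Next I'll zoom in and measure.

```bash
python3 - <<'E'
from h import *
c=robot.camera('top');im=c['color']
cv2.imwrite('pics/topz.png',cv2.resize(im[180:285,320:410],None,fx=6,fy=5.7,interpolation=cv2.INTER_CUBIC)) 
hsv=cv2.cvtColor(im,cv2.COLOR_BGR2HSV)
roi=np.zeros(im.shape[:2],np.uint8);roi[180:285,322:410]=1
# block
m=((hsv[...,1]<70)&(hsv[...,2]>110)&(roi>0)).astype(np.uint8)
m=cv2.morphologyEx(m,cv2.MORPH_CLOSE,np.ones((9,9),np.uint8))
cs=max(cv2.findContours(m,0,2)[0],key=cv2.contourArea)
r=cv2.minAreaRect(cs);b=cv2.boxPoints(r);P=np.array([ray(c,*p,0.022) for p in b]);print('block',r,P[:,:2].round(4),P.mean(0),[np.linalg.norm(P[i]-P[i-1]) for i in range(4)])
g=((hsv[...,0]>60)&(hsv[...,0]<95)&(hsv[...,1]>90)&(roi>0)).astype(np.uint8)
cs=max(cv2.findContours(g,0,2)[0],key=cv2.contourArea);e=cv2.minEnclosingCircle(cs);M=cv2.moments(cs);print('stone',e,ray(c,*e[0],0.028),ray(c,M['m10']/M['m00'],M['m01']/M['m00'],.028))
rd=(((hsv[...,0]<8)|(hsv[...,0]>172))&(hsv[...,1]>150)&(hsv[...,2]>90)&(roi>0)).astype(np.uint8)
cs=max(cv2.findContours(rd,0,2)[0],key=cv2.contourArea);r=cv2.minAreaRect(cs);print('red',r,ray(c,*r[0],.043))
bk=((hsv[...,2]<60)&(roi>0)).astype(np.uint8)
n,l,s,ce=cv2.connectedComponentsWithStats(bk)
for i in range(1,n):
  if s[i,4]>15: print('dark',s[i],ce[i],ray(c,*ce[i],.065),ray(c,*ce[i],.078),ray(c,*ce[i],.039))
ys=((hsv[...,0]>15)&(hsv[...,0]<32)&(hsv[...,1]>110)&(hsv[...,2]>110)&(roi>0)).astype(np.uint8)
n,l,s,ce=cv2.connectedComponentsWithStats(ys)
for i in range(1,n):
  if s[i,4]>8: print('brass',s[i],ce[i],ray(c,*ce[i],.034))
E
```

```text
block ((361.8764953613281, 232.4744415283203), (79.89266204833984, 57.62548828125), 87.66268920898438) [[ 0.6279 -0.0191]
 [ 0.6321 -0.1412]
 [ 0.463  -0.1464]
 [ 0.4585 -0.0251]] [ 0.54537359 -0.08296229  0.022     ] [np.float64(0.1694383230842526), np.float64(0.12213689064898484), np.float64(0.16911899040803033), np.float64(0.12137658339909722)]
stone ((352.1538391113281, 257.1538391113281), 9.646214485168457) [ 0.49294615 -0.06182646  0.028     ] [ 0.49301996 -0.06173382  0.028     ]
red ((387.78472900390625, 231.80116271972656), (27.309511184692383, 10.914103507995605), 67.16634368896484) [ 0.54489127 -0.13505161  0.043     ]
dark [339 210  15   4  22] [344.77272727 210.45454545] [ 0.58730502 -0.04563508  0.065     ] [ 0.58586373 -0.04517412  0.078     ] [ 0.59018761 -0.04655699  0.039     ]
dark [364 213   7   6  19] [368.15789474 215.57894737] [ 0.57659974 -0.09289966  0.065     ] [ 0.57530611 -0.09178676  0.078     ] [ 0.579187   -0.09512546  0.039     ]
dark [387 245  12  11  97] [392.65979381 250.01030928] [ 0.50661094 -0.14171865  0.065     ] [ 0.5062827  -0.13993236  0.078     ] [ 0.50726742 -0.14529122  0.039     ]
brass [349 193  11   9  80] [353.75 196.95] [ 0.61902666 -0.06571214  0.034     ]
brass [353 213   5   6  24] [355.  215.5] [ 0.58001479 -0.06805895  0.034     ]
```

View pics/topz.png

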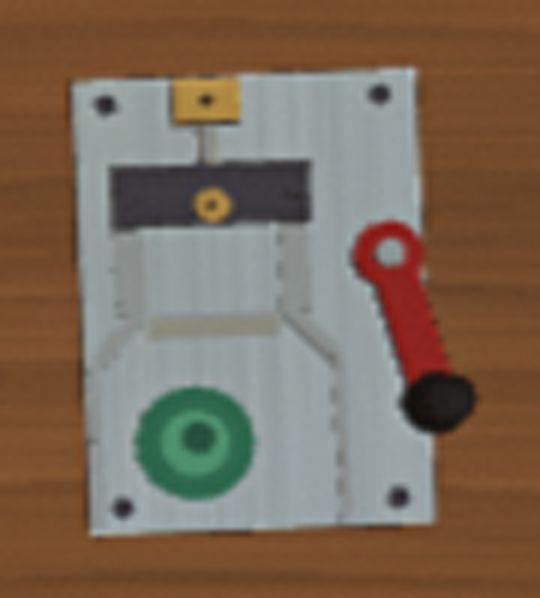

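The top view gives jig yaw ≈ +2°, origin ≈ (0.565,-0.068), stone at jig (-72,+9) and clamp ≈ 0.14 rad. The stop block and guide positions agree to about 1 mm. I'll write a jig-frame helper and then approach behind the stone.

```bash
cat >> h.py <<'E'
YAW=0.034; O=np.array([0.5649,-0.0683])
cy,sy=np.cos(YAW),np.sin(YAW)
def toj(w): d=np.array(w[:2])-O; return 1e3*np.array([cy*d[0]+sy*d[1],-sy*d[0]+cy*d[1]])
def tow(j): j=np.array(j)/1e3; return O+np.array([cy*j[0]-sy*j[1],sy*j[0]+cy*j[1]])
def rep(jx=None,jy=None,tip=None,yaw=None):
    o=robot.get_obs();M=R.from_quat(o['tool_rot']).as_matrix();p=o['position']
    print('t',round(o['time'],2),'jig',toj(p).round(2),'tip z',round(p[2]*1e3-17,2),'yaw_jig',round(np.degrees(np.arctan2(M[1,0],M[0,0])-YAW),2),'tilt',np.degrees(np.arccos(-M[2,2])).round(2),'F jig',np.round([cy*o['ft_force'][0]+sy*o['ft_force'][1],-sy*o['ft_force'][0]+cy*o['ft_force'][1],o['ft_force'][2]],2),'w',round(o['grip_width']*1e3,1),'q',o['q'].round(2))
    if jx is not None:
        t=np.r_[tow([jx,jy]),(tip+17)/1e3]; print('tool delta mm',(M.T@(t-p)*1e3).round(2))
E
python3 -c "
from h import *
rep(-110,8.9,180)"
```

```text
t 0.15 jig [-441.27 -525.16] tip z 221.8 yaw_jig 11.16 tilt 0.1 F jig [ 0.33 -1.22  0.15] w 86.9 q [-1.52  0.53  1.43 -0.    1.18 -0.18]
tool delta mm [ 428.38 -459.76   42.7 ]
```

Call:
{"fn": "step_arm", "kwargs": {"slide": [[0,0,0],[0,0,0]], "twist": [5.6,5.5], "jaw": 22}}

```text
time: 0.32
position: [0.1418, -0.6084, 0.2391]
tool_rot: [1.0, 0.015, -0.0, -0.001]
ft_force: [-0.0, 0.6, -0.3]
grip_width: 0.0799
```

Call:
{"fn": "step_arm", "kwargs": {"slide": [[16.6,-26.7,0],[16.6,-26.7,0],[16.6,-26.7,0],[16.6,-26.7,0],[16.6,-26.7,0],[16.6,-26.7,0],[16.6,-26.7,0],[16.6,-26.7,0],[16.6,-26.7,0],[16.6,-26.7,0],[16.6,-26.7,0],[16.6,-26.7,0],[16.6,-26.7,0],[16.6,-26.7,0],[16.6,-26.7,0],[16.6,-26.7,0],[16.6,-26.7,0],[16.6,-26.7,0],[16.6,-26.7,0],[16.6,-26.7,0]], "twist": [0,0,0,0,0,0,0,0,0,0,0,0,0,0,0,0,0,0,0,0]}}

```text
time: 1.98
position: [0.4553, -0.0618, 0.2395]
tool_rot: [1.0, 0.018, -0.0, -0.0]
ft_force: [-0.3, -1.3, -0.4]
grip_width: 0.022
```

```bash
python3 -c "
from h import *
rep(-110,8.9,80)"
```

```text
t 1.98 jig [-109.35   10.22] tip z 222.5 yaw_jig 0.07 tilt 0.01 F jig [-0.35 -1.27 -0.37] w 22.0 q [-0.38  0.31  1.83 -0.    1.    1.16]
tool delta mm [ -0.63   1.32 142.5 ]
```

Call:
{"fn": "step_arm", "kwargs": {"slide": [[0,0,14],[0,1,14],[0,0,14],[0,0,14],[0,0,14],[0,0,14],[0,0,14],[0,0,14],[0,0,14],[0,0,14],[0,0,14],[0,0,14],[0,0,10],[0,0,5],[0,0,0]], "twist": [0,0,0,0,0,0,0,0,0,0,0,0,0,0,0]}}

```text
time: 3.23
position: [0.4543, -0.0642, 0.0556]
tool_rot: [1.0, 0.018, -0.001, -0.0]
ft_force: [-0.1, 0.1, -0.1]
grip_width: 0.0221
```

```bash
python3 - <<'E'
from h import *
rep(-110,8.9,24.5)
c=snap('top','t1');s=snap('scene','s1')
cv2.imwrite('pics/t1z.png',cv2.resize(c['color'][180:300,310:420],None,fx=5,fy=5,interpolation=cv2.INTER_CUBIC))
cv2.imwrite('pics/s1z.png',cv2.resize(s['color'][205:305,225:345],None,fx=6,fy=6,interpolation=cv2.INTER_CUBIC))
E
```

```text
t 3.23 jig [-110.35    7.88] tip z 38.59 yaw_jig 0.06 tilt 0.13 F jig [-0.1   0.06 -0.14] w 22.1 q [-0.38  0.65  1.99 -0.    0.51  1.15]
tool delta mm [ 0.38 -1.01 14.09]
```

View pics/t1z.png

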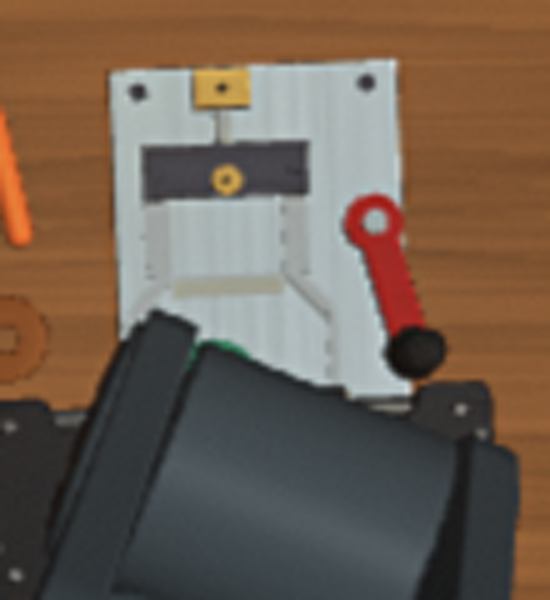

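View pics/s1z.png

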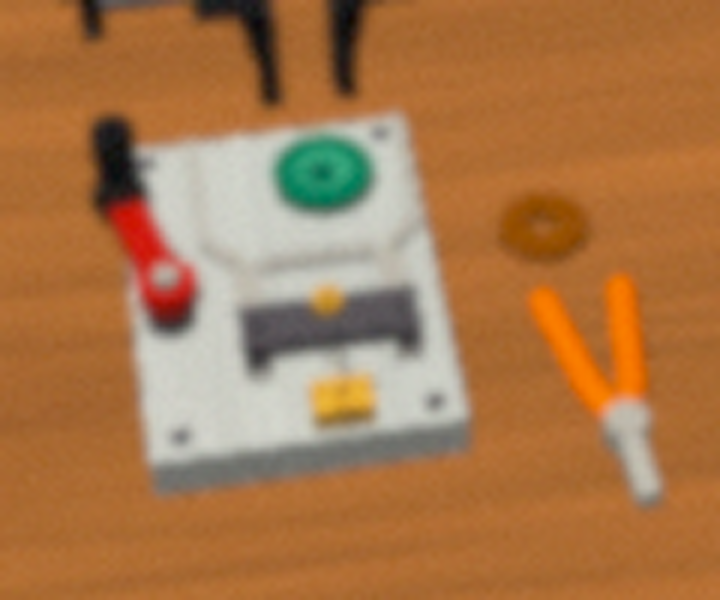

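The fingers hover just behind the stone: tips at zoom px (270,95) and (340,90), stone at (323,172). The scene is undisturbed. I'll check the stone position from the scene camera and descend.

Call:
{"fn": "step_arm", "kwargs": {"slide": [[0,-0.5,5],[0,-0.5,5],[0,0,2.5],[0,0,0],[0,0,0]], "twist": [0,0,0,0,0]}}

```text
time: 3.75
position: [0.4548, -0.0633, 0.044]
tool_rot: [1.0, 0.018, -0.0, -0.0]
ft_force: [-0.4, -0.0, -0.8]
grip_width: 0.022
```

```bash
cat >> h.py <<'E'
def blob(c,lo,hi,roi):
    h=cv2.cvtColor(c['color'],cv2.COLOR_BGR2HSV);m=cv2.inRange(h,lo,hi);k=np.zeros_like(m);k[roi[0]:roi[1],roi[2]:roi[3]]=1;m*=k
    cs=max(cv2.findContours(m,0,2)[0],key=cv2.contourArea);return cs
def stone(c,z,roi):
    cs=blob(c,(60,90,40),(95,255,255),roi)
    x,y,w,hh=cv2.boundingRect(cs);P=np.array([toj(ray(c,*p[0],z)) for p in cs]);cc,r=cv2.minEnclosingCircle(P.astype(np.float32))
    return 'bbox',(x,y,w,hh),'jig c',np.round(cc,1),'r',round(r,1),'xmin/max',P.min(0).round(1),P.max(0).round(1)
E
python3 - <<'E'
from h import *
rep(-110,8.9,24.8)
s=robot.camera('scene');print(stone(s,.026,(205,305,225,345)),stone(s,.028,(205,305,225,345)))
E
```

```text
t 3.75 jig [-109.91    8.74] tip z 26.95 yaw_jig 0.07 tilt 0.02 F jig [-0.39  0.   -0.78] w 22.0 q [-0.38  0.68  1.99  0.    0.48  1.15]
tool delta mm [-0.09 -0.16  2.15]
('bbox', (271, 228, 16, 12), 'jig c', array([-69.7,   9.3]), 'r', 20.0, 'xmin/max', array([-89.6,  -9.2]), array([-49.9,  28.2])) ('bbox', (271, 228, 16, 12), 'jig c', array([-67.7,   9.2]), 'r', 19.9, 'xmin/max', array([-87.5,  -9.3]), array([-47.9,  28. ]))
```

Call:
{"fn": "step_arm", "kwargs": {"slide": [[0,0,1],[0,0,0.9],[3,0,0],[3,0,0],[3,0,0],[2.5,0,0],[2.5,1,0],[2.5,1.2,0],[2.5,1.2,0],[2.5,1.2,0],[2.5,1.2,0],[2.5,1.2,0],[2,1.2,0],[2,0.6,0],[0,0,0]], "twist": [0,0,0,0,0,0,0,0,0,0,0,0,0,0,0]}}

```text
time: 5.05
position: [0.4863, -0.0714, 0.0422]
tool_rot: [1.0, 0.017, 0.0, 0.0]
ft_force: [0.1, -0.7, 0.1]
grip_width: 0.022
```

```bash
python3 - <<'E'
from h import *
rep(-79,0,25.2)
s=snap('scene','s2');print(stone(s,.026,(205,305,225,345)),stone(s,.028,(205,305,225,345)))
cv2.imwrite('pics/s2z.png',cv2.resize(s['color'][205:305,225:345],None,fx=6,fy=6,interpolation=cv2.INTER_CUBIC))
E
```

```text
t 5.05 jig [-78.67  -0.43] tip z 25.17 yaw_jig 0.05 tilt 0.05 F jig [ 0.11 -0.67  0.12] w 22.0 q [-0.37  0.7   1.91 -0.    0.53  1.16]
tool delta mm [-0.33 -0.43 -0.03]
('bbox', (268, 233, 16, 13), 'jig c', array([-53. ,  -1.4]), 'r', 22.8, 'xmin/max', array([-72. , -18.8]), array([-30.6,  18.5])) ('bbox', (268, 233, 16, 13), 'jig c', array([-51. ,  -1.6]), 'r', 22.7, 'xmin/max', array([-69.9, -18.9]), array([-28.7,  18.3]))
```

View pics/s2z.png

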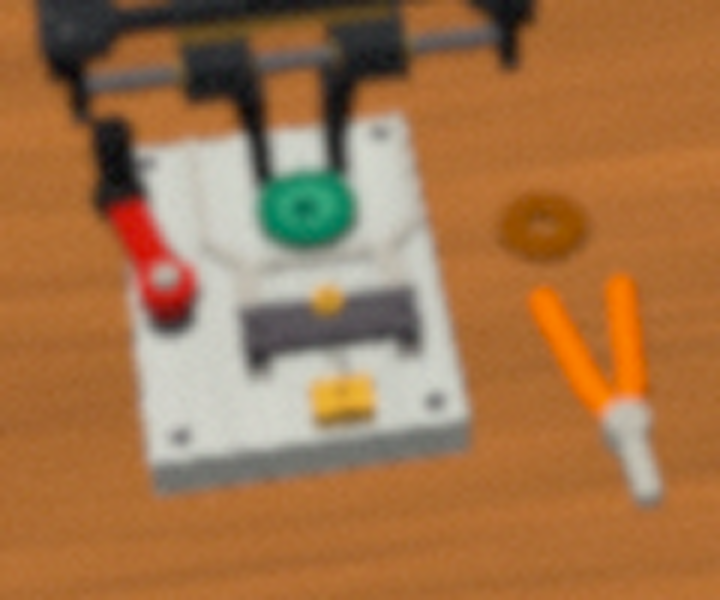

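The stone sits in the cradle at about jig (-52,-1), with fingertips at zoom px (262,180) and (335,172). I'll back off, narrow the jaws so they clear the cheeks, and push over the lip slowly.

Call:
{"fn": "step_arm", "kwargs": {"slide": [[-4,-0.4,0],[0,0,0],[0,0,0],[0,0,0],[3,0,0],[2,0,0],[2,0,0],[2,0,0],[2,0,0],[2,0,0],[2,0,0],[2,0,0],[2,0,0],[2,0,0],[2,0,0],[2,0,0],[2,0,0],[0,0,0]], "twist": [0,0,0,0,0,0,0,0,0,0,0,0,0,0,0,0,0,0], "jaw": 12}}

```text
time: 6.6
position: [0.5093, -0.07, 0.0422]
tool_rot: [1.0, 0.018, 0.0, 0.0]
ft_force: [0.3, -0.3, -0.5]
grip_width: 0.0118
```

```bash
python3 - <<'E'
from h import *
rep(-40,0,25.2)
s=snap('scene','s3');print(stone(s,.028,(205,305,225,345)))
cv2.imwrite('pics/s3z.png',cv2.resize(s['color'][205:305,225:345],None,fx=6,fy=6,interpolation=cv2.INTER_CUBIC))
E
```

```text
t 6.6 jig [-55.66   0.18] tip z 25.19 yaw_jig 0.07 tilt 0.05 F jig [ 0.31 -0.32 -0.52] w 11.8 q [-0.35  0.71  1.85  0.    0.58  1.18]
tool delta mm [15.66  0.2   0.  ]
('bbox', (270, 240, 16, 12), 'jig c', array([-27.3,   0.8]), 'r', 20.3, 'xmin/max', array([-45. , -17.5]), array([-9.5, 19.4]))
```

View pics/s3z.png

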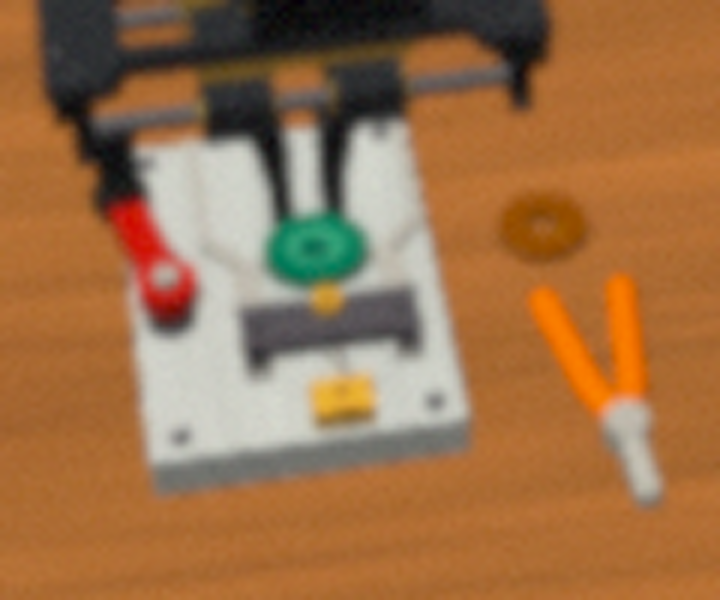

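The stone (zoom px 318,247) is up on the ramp and centred, about y 0.8. I'll keep pushing.

Call:
{"fn": "step_arm", "kwargs": {"slide": [[2,0,0],[2,0,0],[2,0,0],[2,0,0],[1.5,0,0],[1.5,0,0],[1.5,0,0],[1.5,0,0],[1.5,0,0],[0,0,0]], "twist": [0,0,0,0,0,0,0,0,0,0]}}

```text
time: 7.48
position: [0.5246, -0.0694, 0.0422]
tool_rot: [1.0, 0.018, 0.0, 0.0]
ft_force: [0.6, -0.1, 0.6]
grip_width: 0.0117
```

```bash
python3 - <<'E'
from h import *
rep(-34,0,25.2)
s=snap('scene','s4');print(stone(s,.028,(205,305,225,345)))
cv2.imwrite('pics/s4z.png',cv2.resize(s['color'][205:305,225:345],None,fx=6,fy=6,interpolation=cv2.INTER_CUBIC))
E
```

```text
t 7.48 jig [-40.34   0.25] tip z 25.18 yaw_jig 0.06 tilt 0.04 F jig [ 0.55 -0.07  0.64] w 11.7 q [-0.34  0.72  1.81  0.    0.61  1.19]
tool delta mm [ 6.33  0.25 -0.02]
('bbox', (270, 243, 17, 12), 'jig c', array([-14.8,   0.8]), 'r', 21.7, 'xmin/max', array([-34. , -18.3]), array([ 0.3, 19.9]))
```

View pics/s4z.png

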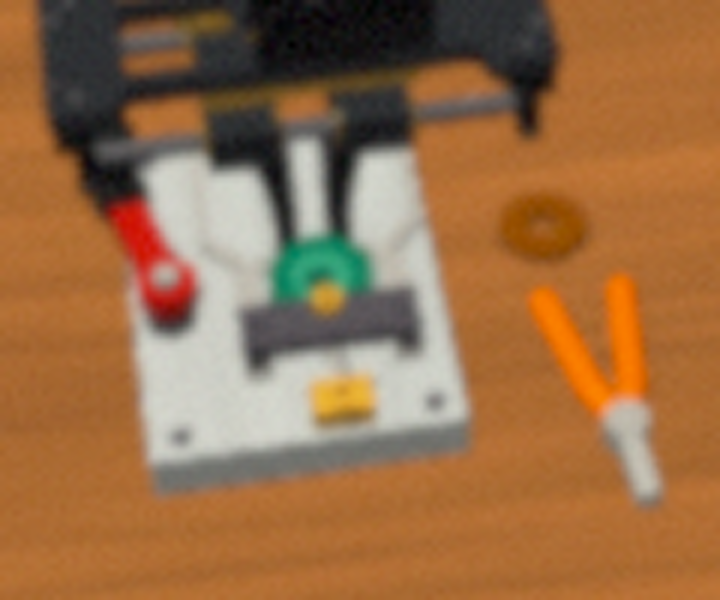

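Call:
{"fn": "step_arm", "kwargs": {"slide": [[1,0,0],[1,0,0],[1,0,0],[1,0,0],[1,0,0],[1,0,0],[0.5,0,0],[0,0,0]], "twist": [0,0,0,0,0,0,0,0]}}

```text
time: 8.2
position: [0.5308, -0.0691, 0.0422]
tool_rot: [1.0, 0.018, 0.0, 0.0]
ft_force: [0.2, -0.3, -0.7]
grip_width: 0.0119
```

Call:
{"fn": "step_arm", "kwargs": {"slide": [[0.5,0,0],[0.5,0,0],[0.5,0,0]], "twist": [0,0,0]}}

```text
time: 8.45
position: [0.5321, -0.069, 0.0421]
tool_rot: [1.0, 0.018, -0.0, -0.0]
ft_force: [0.1, 0.3, -0.5]
grip_width: 0.0118
```

Call:
{"fn": "step_arm", "kwargs": {"slide": [[0.5,0,0],[0.5,0,0],[0.5,0,0]], "twist": [0,0,0]}}

```text
time: 8.7
position: [0.5337, -0.069, 0.0421]
tool_rot: [1.0, 0.018, 0.0, -0.0]
ft_force: [-0.9, -0.7, 0.2]
grip_width: 0.0118
```

```bash
python3 - <<'E'
from h import *
rep(-34,0,25.0)
s=snap('scene','s5');print(stone(s,.028,(205,305,225,345)))
cv2.imwrite('pics/s5z.png',cv2.resize(s['color'][205:305,225:345],None,fx=6,fy=6,interpolation=cv2.INTER_CUBIC))
E
```

```text
t 8.7 jig [-31.25   0.35] tip z 25.14 yaw_jig 0.06 tilt 0.0 F jig [-0.92 -0.68  0.16] w 11.8 q [-0.34  0.72  1.79  0.    0.63  1.2 ]
tool delta mm [-2.75  0.35  0.14]
('bbox', (271, 247, 16, 8), 'jig c', array([-6.4,  0.8]), 'r', 18.2, 'xmin/max', array([-21.3, -17.1]), array([ 0.3, 18.6]))
```

View pics/s5z.png

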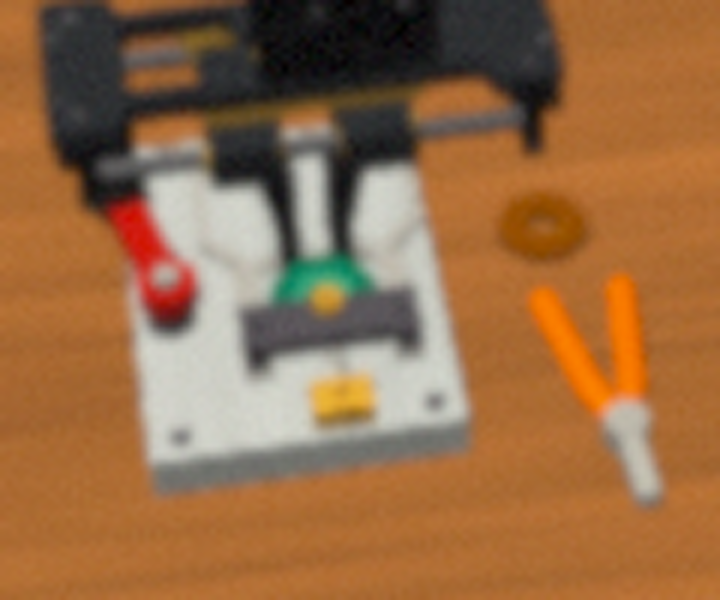

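The stone's rear rim is now past the lip and its centre is about jig x -1.6. I'm feeling for the stop in small steps.

Call:
{"fn": "step_arm", "kwargs": {"slide": [[0.5,0,0],[0.5,0,0],[0.5,0,0],[0.5,0,0]], "twist": [0,0,0,0]}}

```text
time: 9.08
position: [0.5357, -0.0689, 0.0422]
tool_rot: [1.0, 0.018, 0.0, -0.0]
ft_force: [-0.3, -0.4, 0.2]
grip_width: 0.0118
```

Call:
{"fn": "step_arm", "kwargs": {"slide": [[0.5,0,0],[0.5,0,0],[0.5,0,0]], "twist": [0,0,0]}}

```text
time: 9.33
position: [0.5362, -0.0687, 0.042]
tool_rot: [1.0, 0.018, -0.001, -0.0]
ft_force: [-2.4, 0.9, 0.6]
grip_width: 0.012
```

Call:
{"fn": "step_arm", "kwargs": {"slide": [[0,0,0],[0,0,0]], "twist": [0,0]}}

```text
time: 9.5
position: [0.5362, -0.0687, 0.042]
tool_rot: [1.0, 0.018, -0.001, -0.0]
ft_force: [-3.5, 0.8, 1.2]
grip_width: 0.0121
```

Call:
{"fn": "step_arm", "kwargs": {"slide": [[0.5,0,0],[0,0,0]], "twist": [0,0]}}

```text
time: 9.67
position: [0.5364, -0.0686, 0.042]
tool_rot: [1.0, 0.018, -0.001, -0.0]
ft_force: [-4.1, -0.4, 1.8]
grip_width: 0.0124
```

```bash
python3 - <<'E'
from h import *
rep(-34,0,25.0)
E
```

```text
t 9.67 jig [-28.5    0.67] tip z 24.98 yaw_jig 0.07 tilt 0.16 F jig [-4.09 -0.27  1.76] w 12.4 q [-0.33  0.73  1.78 -0.    0.64  1.2 ]
tool delta mm [-5.5   0.67 -0.01]
```

Call:
{"fn": "step_arm", "kwargs": {"slide": [[0.5,0,-0.2],[0.5,0,0],[0,0,0]], "twist": [0,0,0]}}

```text
time: 9.92
position: [0.5366, -0.0684, 0.042]
tool_rot: [1.0, 0.018, -0.002, -0.001]
ft_force: [-5.7, -0.6, 1.5]
grip_width: 0.012
```

```bash
python3 - <<'E'
from h import *
rep(-34,0,25.0)
s=snap('scene','s6');print(stone(s,.028,(205,305,225,345)));c=snap('top','t6')
cv2.imwrite('pics/s6z.png',cv2.resize(s['color'][225:275,255:305],None,fx=12,fy=12,interpolation=cv2.INTER_CUBIC))
rep()
E
```

```text
t 9.92 jig [-28.31   0.89] tip z 24.98 yaw_jig 0.09 tilt 0.27 F jig [-5.7  -0.43  1.49] w 12.0 q [-0.33  0.73  1.78 -0.    0.64  1.2 ]
tool delta mm [-5.69  0.88  0.01]
('bbox', (271, 247, 16, 8), 'jig c', array([-5.8,  0.8]), 'r', 18.1, 'xmin/max', array([-20.4, -17.1]), array([ 0.3, 18.6]))
t 10.02 jig [-28.3    0.89] tip z 25.0 yaw_jig 0.08 tilt 0.26 F jig [-5.09  0.25  2.3 ] w 12.2 q [-0.33  0.73  1.78 -0.    0.64  1.2 ]
```

View pics/s6z.png

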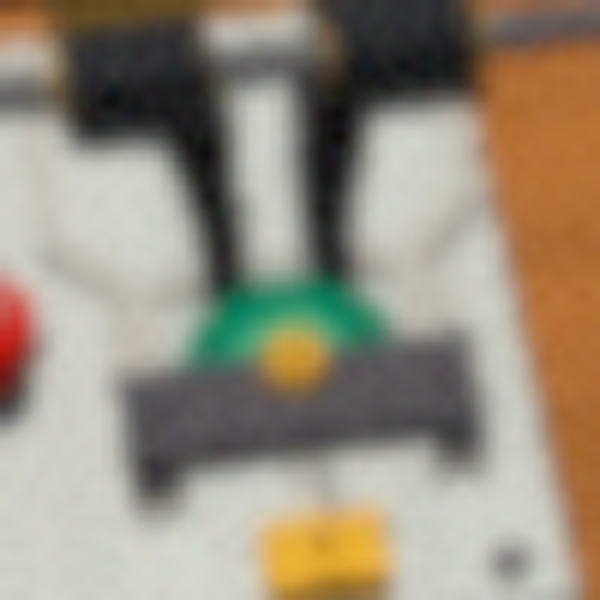

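The stone (zoom px 290,310) lies in the nest, and it stops moving while the force rises: contact with the screw at about jig x 22. Now raising the push to about 8 N.

Call:
{"fn": "step_arm", "kwargs": {"slide": [[0.5,0.2,-0.1],[0.5,0.2,0],[0.5,0,0],[0,0,0],[0,0,0]], "twist": [0,0,0,0,0]}}

```text
time: 10.43
position: [0.5368, -0.0684, 0.042]
tool_rot: [1.0, 0.018, -0.004, -0.001]
ft_force: [-8.6, -0.5, 3.4]
grip_width: 0.0119
```

```bash
python3 - <<'E'
from h import *
rep()
E
```

```text
t 10.43 jig [-28.11   0.87] tip z 24.98 yaw_jig 0.09 tilt 0.43 F jig [-8.62 -0.16  3.42] w 11.9 q [-0.33  0.73  1.78 -0.    0.64  1.2 ]
```

Call:
{"fn": "step_arm", "kwargs": {"slide": [[0,0,0],[0,0,0],[0,0,0],[0,0,0]], "twist": [0,0,0,0]}}

```text
time: 10.77
position: [0.5368, -0.0684, 0.042]
tool_rot: [1.0, 0.018, -0.004, -0.001]
ft_force: [-7.4, -1.1, 2.3]
grip_width: 0.0122
```

Call:
{"fn": "step_arm", "kwargs": {"slide": [[0,0,0],[0,0,0],[0,0,0],[0,0,0],[0,0,0]], "twist": [0,0,0,0,0]}}

```text
time: 11.18
position: [0.5368, -0.0684, 0.042]
tool_rot: [1.0, 0.018, -0.004, -0.001]
ft_force: [-8.1, -0.6, 3.9]
grip_width: 0.012
```

The push held at 7.4–8.6 N for about 0.75 s. Next I back off straight and look.

Call:
{"fn": "step_arm", "kwargs": {"slide": [[-2,0,0],[-2,0,0],[-2,0,0],[-2,0,0],[-3,0,0],[-5,0,0],[-6,0,0],[-8,0,0],[-8,0,-5],[-10,0,-10],[-10,0,-15],[-10,0,-15],[-5,0,-10],[0,0,0]], "twist": [0,0,0,0,0,0,0,0,0,0,0,0,0,0], "jaw": 12}}

```text
time: 12.35
position: [0.4664, -0.0718, 0.0992]
tool_rot: [1.0, 0.017, 0.001, 0.0]
ft_force: [0.7, -0.7, 0.4]
grip_width: 0.0118
```

```bash
python3 - <<'E'
from h import *
rep()
s=snap('scene','s7');print(stone(s,.028,(205,305,225,345)));c=snap('top','t7')
cv2.imwrite('pics/s7z.png',cv2.resize(s['color'][205:280,225:325],None,fx=8,fy=8,interpolation=cv2.INTER_CUBIC))
cv2.imwrite('pics/t7z.png',cv2.resize(c['color'][180:290,320:420],None,fx=5,fy=5,interpolation=cv2.INTER_CUBIC))
E
```

```text
t 12.35 jig [-98.6   -0.12] tip z 82.24 yaw_jig 0.03 tilt 0.1 F jig [ 0.72 -0.75  0.38] w 11.8 q [-0.39  0.57  1.93  0.    0.64  1.15]
('bbox', (271, 249, 15, 7), 'jig c', array([-2.7, -0.4]), 'r', 17.4, 'xmin/max', array([-16.9, -17.4]), array([ 1.1, 16.7]))
```

View pics/s7z.png

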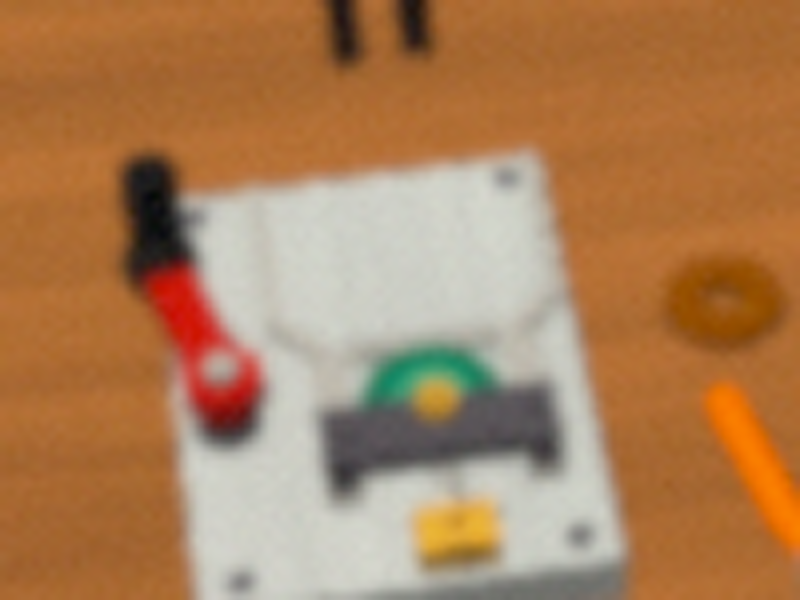

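View pics/t7z.png

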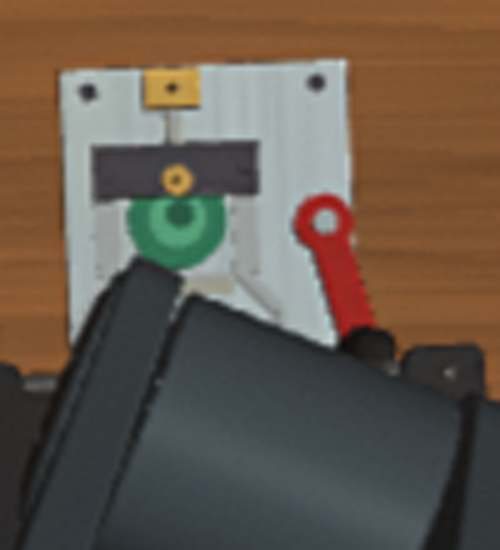

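The stone sits flat in the nest, with its rear rim at zoom px (178,268) in the top view, and nothing else has moved. I'll check its position and plan the clamp arc.

```bash
python3 - <<'E'
from h import *
d=np.load('pics/t7.npz');c={k:d[k] for k in d}
print(stone(c,.028,(180,290,320,420)))
d=np.load('pics/top0.npz');c0={k:d[k] for k in d};print(stone(c0,.028,(180,290,320,420)))
# knob, from start top picture
cs=blob(c0,(0,0,0),(180,255,60),(238,262,380,405));(u,v),r=cv2.minEnclosingCircle(cs);print((u,v),r,toj(ray(c0,u,v,.07)))
piv=np.array([-6,-60.]);k=toj(ray(c0,u,v,.07))-piv;print('phi',np.degrees(np.arctan2(k[1],k[0]))%360,np.hypot(*k))
# arm direction via red blob
cs=blob(c0,(0,150,90),(8,255,255),(210,262,375,410));[vx,vy,x0,y0]=cv2.fitLine(cs,2,0,.01,.01).ravel();a=toj(ray(c0,x0,y0,.042));b=toj(ray(c0,x0+vx*10,y0+vy*10,.042));e=b-a;print('red dir',np.degrees(np.arctan2(e[1],e[0]))%180)
# pivot hub white
cs=blob(c0,(0,0,130),(180,80,255),(218,230,380,390));M=cv2.moments(cs);print('hub',toj(ray(c0,M['m10']/M['m00'],M['m01']/M['m00'],.045)))
rep()
for ph in (190.8,):
  K=piv+56*np.array([np.cos(np.radians(ph)),np.sin(np.radians(ph))]);print(K);rep(K[0],K[1],95)
E
```

```text
('bbox', (346, 219, 19, 15), 'jig c', array([-2.2,  0.1]), 'r', 19.9, 'xmin/max', array([-21.3, -19.1]), array([ 8.6, 19.2]))
('bbox', (343, 248, 19, 19), 'jig c', array([-71.7,   8.9]), 'r', 20.2, 'xmin/max', array([-90.5,  -9.9]), array([-52.3,  28.3]))
(392.6538391113281, 249.42308044433594) 5.869747161865234 [-59.6753175  -70.74358176]
phi 191.31867530512199 54.7399694688869
red dir 18.63146506747009
hub [ -4.96941733 -60.05517218]
t 12.45 jig [-97.41  -0.41] tip z 80.92 yaw_jig 0.04 tilt 0.11 F jig [ 0.51  0.39 -0.92] w 12.4 q [-0.39  0.57  1.93  0.    0.64  1.15]
[-61.00808604 -70.49335362]
t 12.45 jig [-97.41  -0.41] tip z 80.92 yaw_jig 0.04 tilt 0.11 F jig [ 0.51  0.39 -0.92] w 12.4 q [-0.39  0.57  1.93  0.    0.64  1.15]
tool delta mm [ 36.38  70.12 -13.97]
```

Comparing frames, the stone's rear rim looked 2–3 mm raised during the press. It was probably still held up at lip level by the fingers, and it dropped flat when I let go; its rear is now at about jig x -22. There is plenty of time, so I'll press it home again now that it lies flat.

Call:
{"fn": "step_arm", "kwargs": {"slide": [[5,0,5],[8,0,10],[8,0,10],[8,0,10],[8,0,10],[8,0,6],[3,0,3],[0,0,1],[0,0,0],[0,0,0]], "twist": [0,0,0,0,0,0,0,0,0,0]}}

```text
time: 13.28
position: [0.5147, -0.0699, 0.0426]
tool_rot: [1.0, 0.018, -0.0, -0.0]
ft_force: [0.0, 0.1, 0.4]
grip_width: 0.0121
```

```bash
python3 - <<'E'
from h import *
rep(-36,0,25.1)
E
```

```text
t 13.28 jig [-50.21   0.09] tip z 25.56 yaw_jig 0.06 tilt 0.03 F jig [0.04 0.07 0.38] w 12.1 q [-0.35  0.71  1.84 -0.    0.59  1.19]
tool delta mm [14.21  0.11  0.46]
```

Call:
{"fn": "step_arm", "kwargs": {"slide": [[3,0,0.2],[3,0,0.2],[3,0,0.1],[3,0,0],[3,0,0],[2,0,0],[1,0,0],[0.5,0,0],[0.5,0,0],[0,0,0]], "twist": [0,0,0,0,0,0,0,0,0,0]}}

```text
time: 14.12
position: [0.534, -0.0693, 0.0419]
tool_rot: [1.0, 0.018, -0.0, -0.0]
ft_force: [0.4, -0.5, 0.8]
grip_width: 0.012
```

```bash
python3 - <<'E'
from h import *
rep(-34,0,25.0)
s=snap('scene','s8');print(stone(s,.028,(205,305,225,345)))
E
```

```text
t 14.12 jig [-30.93   0.  ] tip z 24.94 yaw_jig 0.06 tilt 0.02 F jig [ 0.39 -0.49  0.82] w 12.0 q [-0.34  0.72  1.79  0.    0.63  1.2 ]
tool delta mm [-3.07 -0.   -0.06]
('bbox', (271, 248, 15, 7), 'jig c', array([-6.7, -0.1]), 'r', 17.4, 'xmin/max', array([-21. , -17.1]), array([ 0.3, 16.7]))
```

Call:
{"fn": "step_arm", "kwargs": {"slide": [[0.5,0,0],[0.5,0,0],[0.5,0,0],[0.5,0,0],[0.5,0,0]], "twist": [0,0,0,0,0]}}

```text
time: 14.58
position: [0.536, -0.0692, 0.0419]
tool_rot: [1.0, 0.018, -0.001, -0.0]
ft_force: [-2.1, 0.4, 0.5]
grip_width: 0.0122
```

```bash
python3 - <<'E'
from h import *
rep(-34,0,25.0)
s=snap('scene','s9');print(stone(s,.028,(205,305,225,345)))
E
```

```text
t 14.58 jig [-28.91   0.07] tip z 24.91 yaw_jig 0.08 tilt 0.09 F jig [-2.06  0.45  0.53] w 12.2 q [-0.34  0.73  1.78 -0.    0.63  1.2 ]
tool delta mm [-5.09  0.07 -0.09]
('bbox', (271, 248, 15, 7), 'jig c', array([-4.4, -0.2]), 'r', 17.0, 'xmin/max', array([-18. , -17.1]), array([ 0.3, 16.7]))
```

Contact again at the same spot (TCP jig x -28.9). Pressing to 8 N.

Call:
{"fn": "step_arm", "kwargs": {"slide": [[0.5,0,0],[0.5,0,-0.1],[0.5,0.1,0],[0.5,0.1,-0.1],[0.5,0.1,0],[0,0,0]], "twist": [0,0,0,0,0,0]}}

```text
time: 15.13
position: [0.5365, -0.069, 0.0419]
tool_rot: [1.0, 0.018, -0.003, -0.001]
ft_force: [-6.4, -1.4, 4.5]
grip_width: 0.012
```

```bash
python3 - <<'E'
from h import *
rep()
s=snap('scene','s10');print(stone(s,.028,(205,305,225,345)))
cv2.imwrite('pics/s10z.png',cv2.resize(s['color'][225:275,255:305],None,fx=12,fy=12,interpolation=cv2.INTER_CUBIC))
rep()
E
```

```text
t 15.13 jig [-28.38   0.31] tip z 24.86 yaw_jig 0.09 tilt 0.34 F jig [-6.47 -1.18  4.45] w 12.0 q [-0.33  0.73  1.78 -0.    0.64  1.2 ]
('bbox', (271, 248, 15, 7), 'jig c', array([-6.7, -0.1]), 'r', 17.4, 'xmin/max', array([-21. , -17.1]), array([ 0.3, 16.7]))
t 15.18 jig [-28.4   0.3] tip z 24.87 yaw_jig 0.09 tilt 0.34 F jig [-6.51 -1.93  4.61] w 11.6 q [-0.33  0.73  1.78 -0.    0.64  1.2 ]
```

View pics/s10z.png

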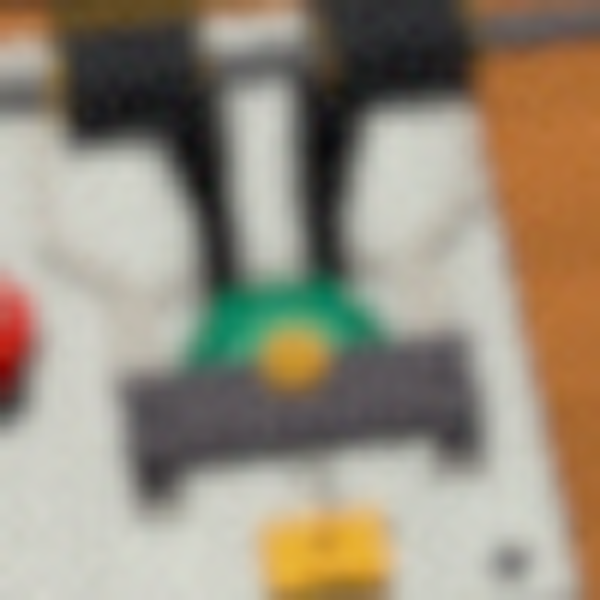

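The stone lies between the cheeks with its rear rim at zoom px (285,285), slightly lower than in the first press, so it looks flat. I'll add a little push and hold.

Call:
{"fn": "step_arm", "kwargs": {"slide": [[0.5,0,-0.2],[0.3,0,-0.2],[0,0,0],[0,0,0]], "twist": [0,0,0,0]}}

```text
time: 15.52
position: [0.5367, -0.0688, 0.0419]
tool_rot: [1.0, 0.018, -0.004, -0.001]
ft_force: [-6.6, -0.3, 2.4]
grip_width: 0.0119
```

Call:
{"fn": "step_arm", "kwargs": {"slide": [[0,0,0],[0,0,0],[0,0,0],[0,0,0]], "twist": [0,0,0,0]}}

```text
time: 15.85
position: [0.5367, -0.0688, 0.0419]
tool_rot: [1.0, 0.018, -0.004, -0.001]
ft_force: [-6.1, -1.0, 2.1]
grip_width: 0.0121
```

Call:
{"fn": "step_arm", "kwargs": {"slide": [[0,0,0],[0,0,0],[0,0,0],[0,0,0]], "twist": [0,0,0,0]}}

```text
time: 16.18
position: [0.5367, -0.0688, 0.0419]
tool_rot: [1.0, 0.018, -0.004, -0.001]
ft_force: [-7.4, -1.2, 2.4]
grip_width: 0.0119
```

Call:
{"fn": "step_arm", "kwargs": {"slide": [[-1,0,0],[-1,0,0],[-1,0,0],[-1,0,0],[-1,0,0],[-1,0,0],[-2,0,0],[-3,0,0],[-5,0,0],[-6,0,0],[-8,0,0],[-8,0,-5],[-10,0,-10],[-10,0,-15],[-10,0,-15],[-5,0,-15],[0,0,0]], "twist": [0,0,0,0,0,0,0,0,0,0,0,0,0,0,0,0,0]}}

```text
time: 17.6
position: [0.466, -0.0721, 0.1047]
tool_rot: [1.0, 0.017, 0.001, 0.0]
ft_force: [0.1, 1.2, -0.3]
grip_width: 0.0119
```

```bash
python3 - <<'E'
from h import *
rep(-61,-70.5,95)
s=snap('scene','s11');print(stone(s,.028,(205,305,225,345)))
c=robot.camera('top');print(stone(c,.028,(180,290,320,420)))
E
```

```text
t 17.6 jig [-99.02  -0.42] tip z 87.73 yaw_jig 0.03 tilt 0.12 F jig [ 0.1   1.17 -0.34] w 11.9 q [-0.39  0.56  1.93 -0.    0.65  1.15]
tool delta mm [37.99 70.11 -7.13]
('bbox', (271, 249, 15, 6), 'jig c', array([-4.3, -0.2]), 'r', 17.0, 'xmin/max', array([-16.9, -17.1]), array([ 0.3, 16.7]))
('bbox', (346, 219, 19, 15), 'jig c', array([-1.5, -0.8]), 'r', 20.6, 'xmin/max', array([-21.3, -19.2]), array([ 8.7, 19.2]))
```

The stone is in place, unchanged after release (rear ≈ jig x -22). Held at 6–7.4 N for another 0.8 s. Now the clamp knob: open the jaws, go above it, and turn the jaws tangential.

Call:
{"fn": "step_arm", "kwargs": {"slide": [[0,0,-5],[5,8,-3],[7,13,0],[7,13,0],[7,13,0],[7,13,0],[5,10,0],[0,0,0],[0,0,0],[0,0,0]], "twist": [0,0,0,0,0,0,0,-5.5,-5.5,0], "jaw": 28}}

```text
time: 18.53
position: [0.508, -0.1421, 0.1101]
tool_rot: [0.994, 0.114, 0.0, 0.0]
ft_force: [-0.6, 0.8, -0.1]
grip_width: 0.0279
```

```bash
python3 - <<'E'
from h import *
rep(-60.5,-70.6,54)
s=snap('scene','s12')
cv2.imwrite('pics/s12z.png',cv2.resize(s['color'][195:285,215:325],None,fx=7,fy=6.6,interpolation=cv2.INTER_CUBIC))
E
```

```text
t 18.53 jig [-59.35 -71.8 ] tip z 93.12 yaw_jig 11.09 tilt 0.01 F jig [-0.54  0.78 -0.1 ] w 27.9 q [-0.48  0.59  1.79 -0.    0.76  0.86]
tool delta mm [-0.9  -1.4  39.12]
```

View pics/s12z.png

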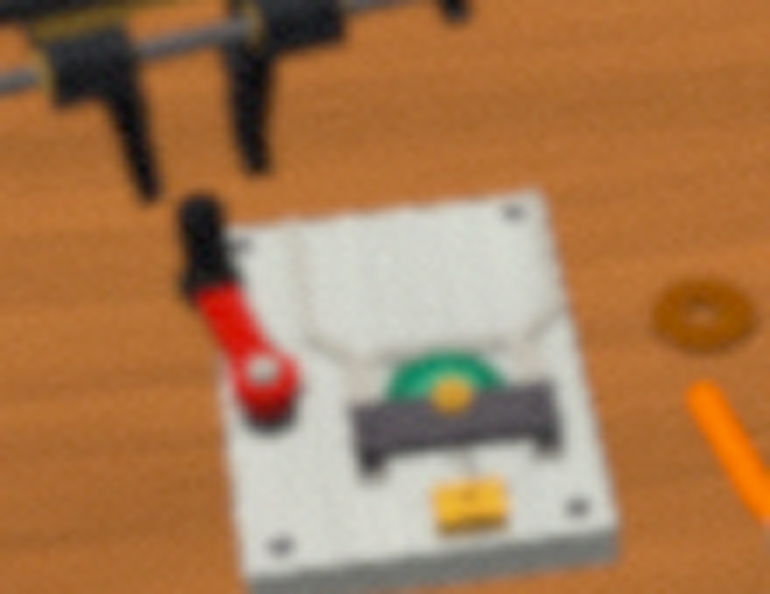

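The open fingers (tips at zoom px (148,195) and (262,165)) bracket the knob top at (200,205). Descending around it.

Call:
{"fn": "step_arm", "kwargs": {"slide": [[-0.5,-0.7,3],[-0.5,-0.7,4],[0,0,6],[0,0,6],[0,0,6],[0,0,6],[0,0,5],[0,0,2],[0,0,0]], "twist": [0,0,0,0,0,0,0,0,0]}}

```text
time: 19.33
position: [0.5059, -0.1394, 0.0718]
tool_rot: [0.994, 0.113, -0.0, -0.0]
ft_force: [-0.3, -0.5, 0.3]
grip_width: 0.0276
```

```bash
python3 - <<'E'
from h import *
rep(-60.5,-70.6,54)
s=snap('scene','s13')
cv2.imwrite('pics/s13z.png',cv2.resize(s['color'][195:285,215:325],None,fx=7,fy=6.6,interpolation=cv2.INTER_CUBIC))
E
```

```text
t 19.33 jig [-61.42 -69.09] tip z 54.82 yaw_jig 11.06 tilt 0.06 F jig [-0.36 -0.53  0.26] w 27.6 q [-0.48  0.66  1.81 -0.    0.67  0.86]
tool delta mm [0.61 1.66 0.82]
```

View pics/s13z.png

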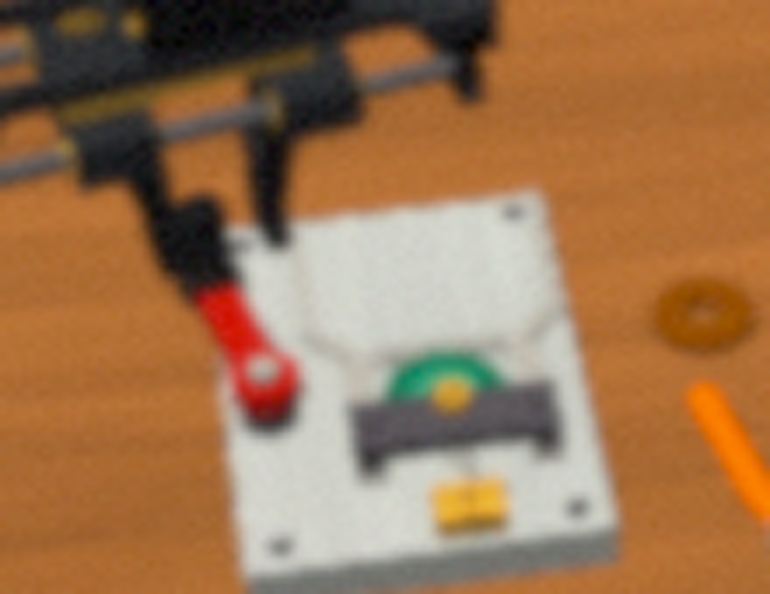

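Fingers are around the knob, trailing finger on its outer side. I start the clockwise arc.

Call:
{"fn": "step_arm", "kwargs": {"slide": [[0,0,0.5],[0.1,-2.9,0],[0.2,-4.4,0],[0.2,-4.9,0],[0.2,-4.9,0],[0.2,-4.9,0],[0.2,-4.9,0],[0.2,-4.9,0],[0.2,-4.9,0],[0,0,0]], "twist": [0,3,4.5,5,5,5,5,5,5,0], "jaw": 23}}

```text
time: 20.22
position: [0.5101, -0.1031, 0.0724]
tool_rot: [0.977, -0.212, 0.0, 0.0]
ft_force: [0.5, -0.2, -0.4]
grip_width: 0.023
```

```bash
cat >> h.py <<'E'
def arc():
    p=toj(robot.get_obs()['position'])-np.array([-6,-60]);print('arc r',np.hypot(*p).round(2),'ang',np.degrees(np.arctan2(p[1],p[0])).round(2)%360)
E
python3 - <<'E'
from h import *
rep();arc()
s=snap('scene','s14')
cv2.imwrite('pics/s14z.png',cv2.resize(s['color'][195:285,215:325],None,fx=7,fy=6.6,interpolation=cv2.INTER_CUBIC))
E
```

```text
t 20.22 jig [-55.94 -32.94] tip z 55.43 yaw_jig -26.48 tilt 0.05 F jig [ 0.47 -0.2  -0.38] w 23.0 q [-0.41  0.66  1.83  0.    0.66  1.58]
arc r 56.8 ang 151.55
```

View pics/s14z.png

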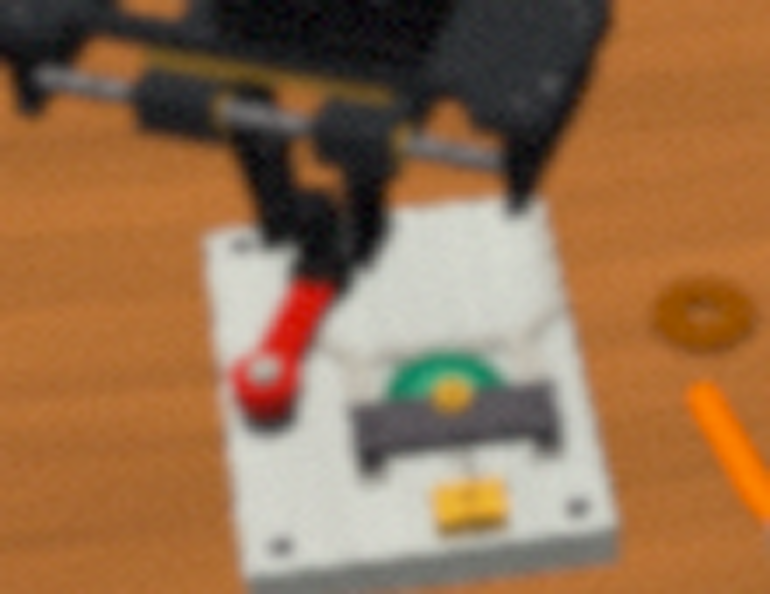

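The clamp follows, with the knob at zoom px (320,215) between the fingers. Continuing.

Call:
{"fn": "step_arm", "kwargs": {"slide": [[0.3,-4.9,0],[0.3,-4.9,0],[0.3,-4.9,0],[0.3,-4.9,0],[0.3,-4.9,0],[0.3,-4.9,0],[0.2,-3.9,0],[0.2,-2.9,0],[0,0,0]], "twist": [5,5,5,5,5,5,4,3,0]}}

```text
time: 21.02
position: [0.5344, -0.0779, 0.0721]
tool_rot: [0.86, -0.511, -0.0, -0.0]
ft_force: [-0.1, -0.8, -0.3]
grip_width: 0.0235
```

```bash
python3 - <<'E'
from h import *
rep();arc()
s=snap('scene','s15')
cv2.imwrite('pics/s15z.png',cv2.resize(s['color'][195:285,215:325],None,fx=7,fy=6.6,interpolation=cv2.INTER_CUBIC))
E
```

```text
t 21.02 jig [-30.76  -8.58] tip z 55.13 yaw_jig -63.36 tilt 0.02 F jig [-0.1  -0.79 -0.3 ] w 23.5 q [-0.35  0.67  1.78  0.    0.69  2.29]
arc r 57.07 ang 115.72
```

View pics/s15z.png

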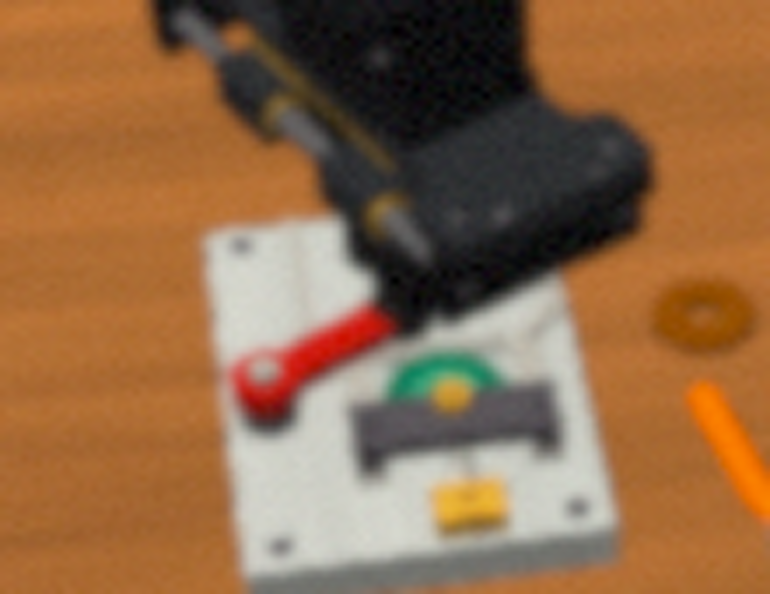

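Call:
{"fn": "step_arm", "kwargs": {"slide": [[0.4,-4,0],[0.4,-4,0],[0.4,-4,0],[0.4,-4,0],[0,0,0]], "twist": [3.5,3.5,3.5,3.5,0]}}

```text
time: 21.48
position: [0.5497, -0.0733, 0.0721]
tool_rot: [0.791, -0.612, -0.0, 0.0]
ft_force: [0.0, 0.7, -0.1]
grip_width: 0.0227
```

```bash
python3 - <<'E'
from h import *
rep();arc()
E
```

```text
t 21.48 jig [-15.35  -4.46] tip z 55.07 yaw_jig -77.37 tilt 0.01 F jig [ 0.05  0.69 -0.15] w 22.7 q [-0.33  0.68  1.74  0.    0.72  2.55]
arc r 56.32 ang 99.56
```

Call:
{"fn": "step_arm", "kwargs": {"slide": [[0.3,-2,0],[0.3,-2,0],[0.3,-2,0],[0.3,-2,0],[0,0,0]], "twist": [2,2,2,0,0]}}

```text
time: 21.9
position: [0.5572, -0.0725, 0.0719]
tool_rot: [0.758, -0.652, -0.001, 0.0]
ft_force: [-2.2, 0.2, 0.3]
grip_width: 0.0229
```

```bash
python3 - <<'E'
from h import *
rep();arc()
s=snap('scene','s16');c=snap('top','t16')
cv2.imwrite('pics/s16z.png',cv2.resize(s['color'][195:285,215:325],None,fx=7,fy=6.6,interpolation=cv2.INTER_CUBIC))
E
```

```text
t 21.9 jig [-7.86 -3.96] tip z 54.86 yaw_jig -83.29 tilt 0.09 F jig [-2.22  0.31  0.31] w 22.9 q [-0.33  0.69  1.72  0.    0.73  2.66]
arc r 56.07 ang 91.91
```

View pics/s16z.png

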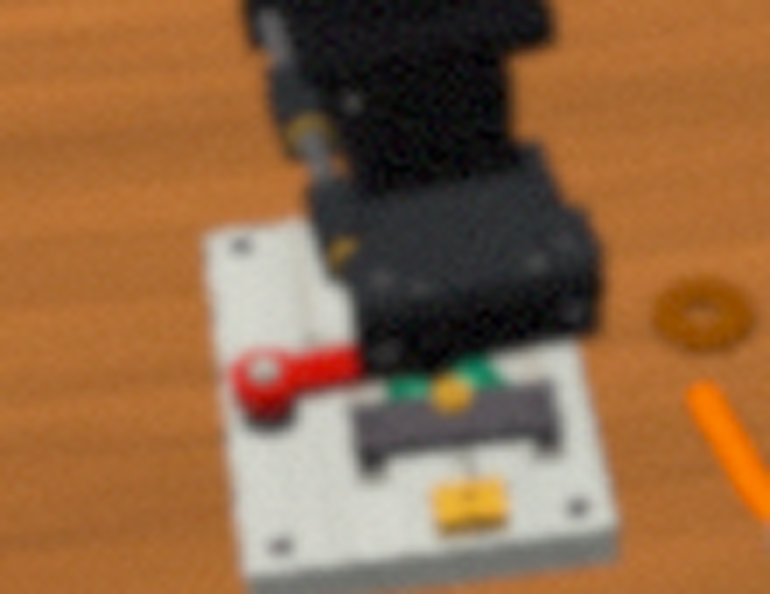

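The arm is nearly round (red bar at zoom px (320,372)) and the force has risen to about 2 N as the pad rides on the stone. Last few degrees in small steps.

Call:
{"fn": "step_arm", "kwargs": {"slide": [[0.2,-1,0],[0.2,-1,0],[0.2,-1,0],[0.2,-1,0],[0,0,0]], "twist": [0,0,0,0,0]}}

```text
time: 22.42
position: [0.5624, -0.0731, 0.072]
tool_rot: [0.758, -0.653, 0.0, -0.0]
ft_force: [-0.4, 0.8, -0.7]
grip_width: 0.0232
```

```bash
python3 - <<'E'
from h import *
rep();arc()
E
```

```text
t 22.42 jig [-2.65 -4.69] tip z 55.04 yaw_jig -83.42 tilt 0.04 F jig [-0.38  0.85 -0.72] w 23.2 q [-0.33  0.69  1.71  0.    0.74  2.67]
arc r 55.42 ang 86.53
```

Call:
{"fn": "step_arm", "kwargs": {"slide": [[0,-0.6,0],[0,-0.6,0],[0,0,0]], "twist": [0,0,0]}}

```text
time: 22.67
position: [0.5635, -0.0729, 0.0721]
tool_rot: [0.758, -0.653, 0.0, -0.0]
ft_force: [-2.1, -0.0, 0.4]
grip_width: 0.0229
```

Call:
{"fn": "step_arm", "kwargs": {"slide": [[0,-0.6,0],[0,-0.6,0],[0,0,0]], "twist": [0,0,0]}}

```text
time: 22.92
position: [0.5646, -0.0727, 0.0721]
tool_rot: [0.758, -0.653, 0.0, -0.0]
ft_force: [-1.5, -0.7, -1.2]
grip_width: 0.0231
```

```bash
python3 - <<'E'
from h import *
rep();arc()
E
```

```text
t 22.92 jig [-0.5  -4.37] tip z 55.08 yaw_jig -83.44 tilt 0.03 F jig [-1.51 -0.66 -1.2 ] w 23.1 q [-0.32  0.69  1.7  -0.    0.74  2.67]
arc r 55.9 ang 84.35
```

Call:
{"fn": "step_arm", "kwargs": {"slide": [[0,-0.6,0],[0,-0.6,0],[0,0,0]], "twist": [0,0,0]}}

```text
time: 23.17
position: [0.5657, -0.0725, 0.0721]
tool_rot: [0.758, -0.653, 0.0, -0.0]
ft_force: [-0.6, 1.2, -0.5]
grip_width: 0.0231
```

Call:
{"fn": "step_arm", "kwargs": {"slide": [[0,-0.6,0],[0,0,0],[0,0,0]], "twist": [0,0,0]}}

```text
time: 23.42
position: [0.5661, -0.0724, 0.0721]
tool_rot: [0.758, -0.653, 0.0, 0.0]
ft_force: [-2.0, -0.4, -1.7]
grip_width: 0.0232
```

```bash
python3 - <<'E'
from h import *
rep();arc()
E
```

```text
t 23.42 jig [ 1.06 -4.14] tip z 55.07 yaw_jig -83.44 tilt 0.01 F jig [-1.99 -0.3  -1.66] w 23.2 q [-0.32  0.7   1.7  -0.    0.75  2.67]
arc r 56.31 ang 82.8
```

Call:
{"fn": "step_arm", "kwargs": {"slide": [[0,-0.6,0],[0,-0.6,0],[0,0,0]], "twist": [0,0,0]}}

```text
time: 23.67
position: [0.5664, -0.0722, 0.072]
tool_rot: [0.758, -0.653, -0.001, 0.001]
ft_force: [-3.5, -1.8, 1.4]
grip_width: 0.0229
```

```bash
python3 - <<'E'
from h import *
rep();arc()
s=snap('scene','s17');c=snap('top','t17')
cv2.imwrite('pics/s17z.png',cv2.resize(s['color'][225:275,245:305],None,fx=12,fy=12,interpolation=cv2.INTER_CUBIC))
E
```

```text
t 23.67 jig [ 1.42 -3.99] tip z 54.98 yaw_jig -83.41 tilt 0.11 F jig [-3.53 -1.69  1.39] w 22.9 q [-0.32  0.7   1.7  -0.    0.75  2.67]
arc r 56.5 ang 82.46
```

View pics/s17z.png

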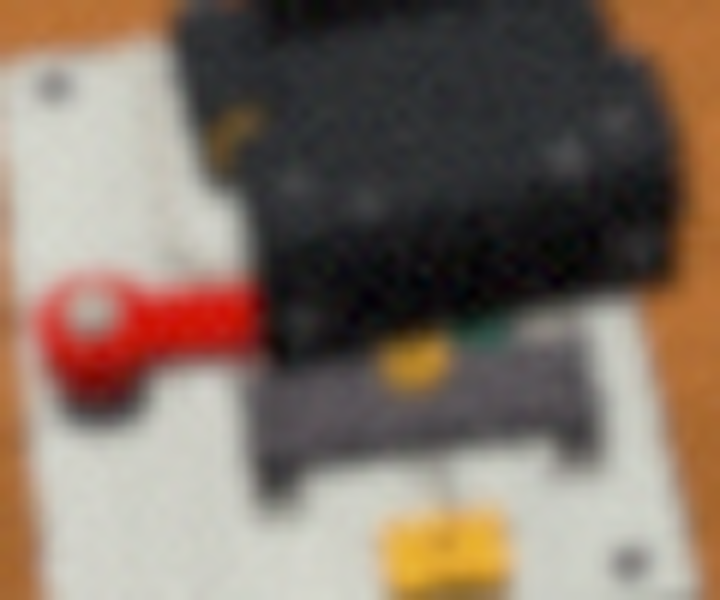

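The force now climbs with no motion, so the arm is at its end stop, parallel to the bridge. I'll back off, open the jaws, and lift clear.

Call:
{"fn": "step_arm", "kwargs": {"slide": [[0,1,0],[0,1,0],[0,1,0],[0,0,0],[0,0,0],[0,0,0],[0,0,-5],[0,0,-10],[0,0,-10],[0,0,-15],[0,0,-15],[0,0,-15],[0,0,-15],[0,0,-10]], "twist": [0,0,0,0,0,0,0,0,0,0,0,0,0,0], "jaw": 45}}

```text
time: 24.93
position: [0.5652, -0.0728, 0.1698]
tool_rot: [0.758, -0.653, 0.002, -0.001]
ft_force: [-0.9, -0.3, 0.1]
grip_width: 0.0451
```

Call:
{"fn": "step_arm", "kwargs": {"slide": [[0,10,-10],[0,20,-10],[0,25,-5],[0,25,0],[0,20,0],[0,20,0],[0,10,0],[0,0,0]], "twist": [-5,-5,-5,-5,-5,-5,0,0]}}

```text
time: 25.6
position: [0.4451, -0.1242, 0.1926]
tool_rot: [0.9, -0.436, -0.0, 0.0]
ft_force: [0.2, -0.2, 0.1]
grip_width: 0.0449
```

```bash
python3 - <<'E'
from h import *
rep();arc()
s=snap('scene','s18');c=snap('top','t18')
cv2.imwrite('pics/s18z.png',cv2.resize(s['color'][205:295,225:345],None,fx=6.6,fy=6.6,interpolation=cv2.INTER_CUBIC))
cv2.imwrite('pics/t18z.png',cv2.resize(c['color'][180:290,320:420],None,fx=5,fy=5,interpolation=cv2.INTER_CUBIC))
E
```

```text
t 25.6 jig [-121.66  -51.78] tip z 175.62 yaw_jig -53.69 tilt 0.01 F jig [ 0.16 -0.2   0.06] w 44.9 q [-0.51  0.38  1.88 -0.    0.88  1.96]
arc r 115.96 ang 175.93
```

View pics/s18z.png

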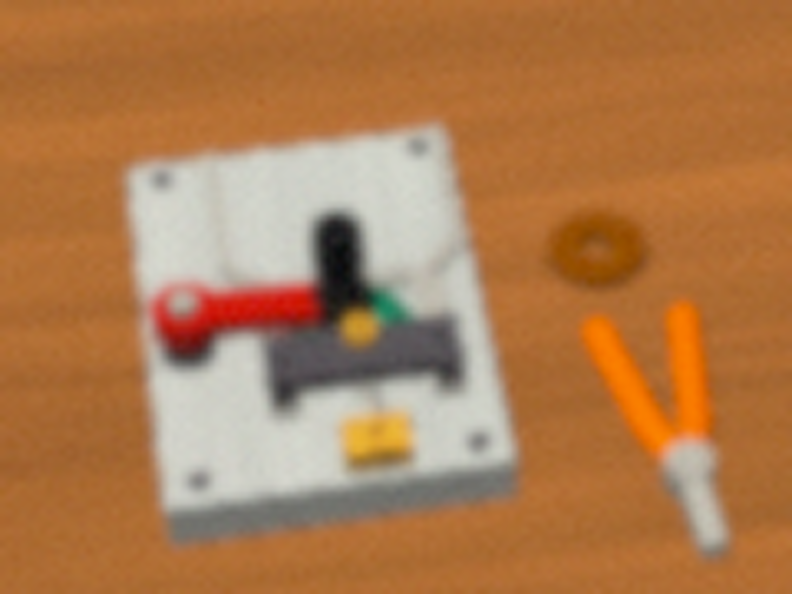

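View pics/t18z.png

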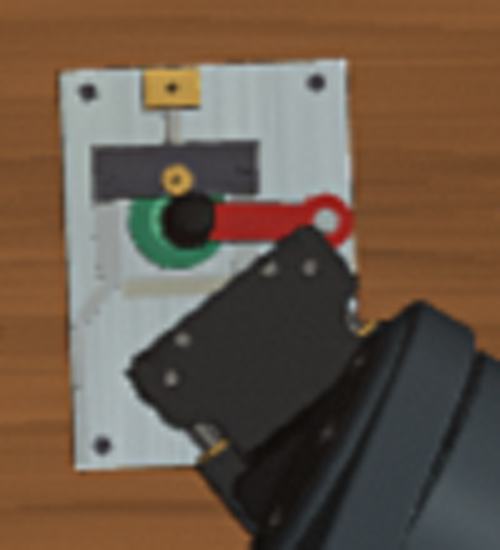

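Both views show the clamp fully round, with the knob at top zoom px (188,218) over the stone, and the stone still against the bridge side. Numeric checks and bystander comparison next.

```bash
python3 - <<'E'
from h import *
d=np.load('pics/t18.npz');c={k:d[k] for k in d};d=np.load('pics/top0.npz');c0={k:d[k] for k in d}
print(stone(c,.028,(180,290,320,420)))
cs=blob(c,(0,0,0),(180,255,60),(216,230,350,364));(u,v),r=cv2.minEnclosingCircle(cs);k=toj(ray(c,u,v,.072));print('knob',k,r)
e=k-np.array([-6,-60]);print('phi',np.degrees(np.arctan2(e[1],e[0])),'theta',np.radians(198.9-np.degrees(np.arctan2(e[1],e[0]))))
# bystander differences
d=np.load('pics/scene0.npz')['color'].astype(int);s=np.load('pics/s18.npz')['color'].astype(int)
df=np.abs(d-s).max(2)>60;n,l,st,_=cv2.connectedComponentsWithStats(df.astype(np.uint8))
print('scene diff',[list(map(int,x)) for x in st[1:] if x[4]>8])
df=np.abs(c0['color'].astype(int)-c['color'].astype(int)).max(2)>60;n,l,st,_=cv2.connectedComponentsWithStats(df.astype(np.uint8))
print('top diff',[list(map(int,x)) for x in st[1:] if x[4]>8])
E
```

```text
('bbox', (346, 219, 18, 14), 'jig c', array([-4.3,  1.2]), 'r', 19.8, 'xmin/max', array([-19.4, -16.3]), array([ 8.7, 19.2]))
knob [-4.6138253  -2.48768972] 5.869740962982178
phi 88.61931148277506 theta 1.9247611159918787
scene diff [[0, 0, 7, 22, 61], [7, 0, 22, 21, 356], [218, 0, 37, 34, 707], [269, 0, 9, 7, 30], [308, 0, 66, 84, 4310], [275, 5, 11, 13, 86], [190, 8, 62, 86, 2152], [13, 23, 19, 17, 160], [292, 34, 14, 20, 108], [0, 39, 32, 41, 514], [58, 58, 15, 47, 145], [250, 67, 46, 18, 266], [35, 73, 4, 3, 9], [297, 75, 21, 14, 205], [0, 79, 33, 32, 298], [41, 78, 7, 3, 12], [302, 93, 16, 18, 195], [201, 99, 81, 84, 3424], [278, 143, 5, 5, 18], [240, 224, 14, 26, 200], [257, 227, 31, 29, 438]]
top diff [[328, 219, 165, 223, 14619], [462, 390, 11, 2, 12], [274, 394, 63, 78, 2934], [441, 448, 85, 32, 1489], [167, 455, 74, 25, 975], [288, 455, 15, 12, 86], [281, 472, 7, 7, 11]]
```

```bash
python3 -c "
from h import *
print(robot.hand_in()); rep()"
```

```text
the job is handed in; nothing more can be done
None
the job is handed in; nothing more can be done
```

I handed the job in at about 26 s: the stone is in the nest, pressed onto the stop screw, clamped, and the gripper is clear of everything.

**Loading and pressing:** I pushed the stone along the apron, over the lip and under the bridge with a narrow two-finger cradle. It met the stop with its far rim at about jig x 20. I held the push at 7.4–8.6 N for about 0.75 s. In that view the rear rim looked 2–3 mm raised, so I backed off and pressed again. The second press met the stop at the same spot and held at 6.1–7.4 N for about 0.8 s, a little under the 8 N asked for but above 5 N.

**Clamping:** I swung the clamp round by its knob until I felt the end stop, then backed off, opened the jaws and lifted clear.

**Last checks:**
- **Clamp:** the top camera puts it at about 1.92 rad, between fully round (1.90) and the end stop (1.95).
- **Stone:** its rear rim is past the lip, at about jig x -22.
- **Bystanders:** before and after pictures show changes only at the arm, the stone and the clamp.

**Not certain:** one pixel is about 2–3 mm here, so the pictures could not confirm whether the stone was really tilted in the first press. They also cannot show how closely it now touches the hidden screw. Contact rests on the two matching force readings and on the clamp pad's last travel being towards the stop.

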